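Angle the power strip past the post into its bay

TASK

Put the power strip away in the blue bench bay by pushing only: push its cable end forward so that it goes in first, past the inner side of the yellow-capped post, then push the other end along and in, so that the strip ends lying straight along the back wall behind the post. Slide it on the worktop all the way, never lift or tip it, and leave the bottle, the blue adapter and the battery pack standing where they are.

Things in the scene. Friction and masses are not known exactly. Their poses are not given: they have to be found in the camera images.
- dock: Blue three-walled bay fixed to the worktop, open at front (-x side) and top; the worktop is its floor. Origin on the worktop, mid-length; +x points in, away from the robot, +y to the left, z up. Inside 295 mm long (y -147.5 to 147.5); inner back face at x = 50 mm; end walls from x = -45 mm to the back wall. Walls 28 mm high, 8 mm thick.
- post (a point): Top centre of the fixed steel post with yellow cap in the mouth of the bay, near its left end: 20 mm diameter, 58 mm high, at x = -45, y = 87.5 mm of the bay. Between post and right end wall are 225 mm, less than the strip's housing (239 mm), so it cannot go in straight; between post and back wall 85 mm.
- strip: Loose off-white power strip lying flat, about 0.35 kg, 31 mm high, 62 mm wide (58 above 11 mm). Origin on its underside on the centre line, z up, y along it: housing from y = -110 mm (cable end, by the red switch) to +129 mm (plain end). It starts in front of the bay, parallel to it within 9 degrees, cable end to the left but short of the post.
- cable_end (a point): Centre of the strip's cable-end face, 15 mm above its underside. A solid cable stub, 12 mm thick, sticks out 20 mm farther.
- plain_end (a point): Centre of the strip's flat plain-end face, 15 mm above its underside, 239 mm from cable_end.
- bottle: Small brown dropper bottle, 33 mm diameter, 100 mm high, loose, left of the strip; origin under its centre. Leave alone.
- adapter: Loose blue round calibration adapter with a stem, 39 mm diameter, 32 mm high, right of the bay; origin under its centre. Leave alone.
- battery: Loose dark battery pack, 46 x 89 x 21 mm, lying right of the strip; origin under its centre. Leave alone.

How it is judged:
By the outcome, as a careful person would: the job done as asked, in the order asked, and still so for the second after the job is handed in, with the robot touching nothing.
It also fails if it takes over 69 s, if anything falls off the work surface, if the arm or the gripper's body presses on something with over 40 N, if the wrist force passes 120 N, or if a joint passes its speed limit or range.

ROBOT

A 6-joint arm with a two-finger parallel gripper is mounted at the origin on a cart in front of the work surface, level with it; the furniture and walls round the work are solid. World frame = base frame: x ahead of the robot, y to its left, z up, the work surface at z = 0. Lengths are in m, angles in rad, forces in N, time in s.
With the tool pointing down it reaches from about 0.425 to 0.95 m from the base axis. Payload 3.5 kg.
Tool frame: the origin (TCP) lies on the centre line of the jaws, within the pads' length; the fingertips stand 14 mm ahead of it and the grasp point (between the pads) lies 5 mm behind it (ctrl.finger_overhang is the distance from the TCP to the fingertips, in m); z points along the fingers, y is the line along which they close (so a half turn about z gives the same grasp; the last joint's range is limited). The gripper opens to 85 mm and grips with 20 to 120 N. Pads are 22 mm wide; open, the fingers measure 114 mm over their backs; the gripper's body (76 mm by 85 mm) begins 54 mm behind the grasp point. The pads swing forward as they close: fully open they stand 13 mm farther back than shut.
Start: joints at [-1.368, 0.286, 1.577, -0, 1.279, -0.15], TCP at [0.233, -0.633, 0.245] pointing down, gripper open.
Joint ranges: [-2.77, 2.77], [-0.9, 2.22], [0.21, 2.48], [-1.53, 4.67], [0.24, 2.81], [-2.84, 2.84]. Speed limits (rad/s): [2.79, 2.79, 3.14, 3.14, 3.14, 3.14].

INTERFACE

Orientations are given as a unit quaternion [x, y, z, w].
In Python, from plant import ctrl gives the robot as it stands.
- The arm moves only by the tool send_rows, never from a script. Its argument "moves" is text: rows parted by semicolons, each of 7 numbers parted by spaces: the turn, a rotation vector about the tool's x, y, z in units of 360 degrees (1.0 is 360 degrees), then the shift along the tool's x, y, z in units of 20 cm (1.0 is 20 cm), then the gripper's target within -1 to 1 (fully open at 1, half-way at 0, shut at -1). A call has 1 to 12 rows; each row is the pose to reach, as a shift and turn from the pose commanded when the call began, along the tool's axes at that moment, turning the shorter way round; what a row does not reach only later rows make up. A row lasts 1/8 s, in which the tool goes at most 62.5 mm and 10.7 degrees, less where a joint would pass 70% of its speed; a pose out of reach is approached as far as the arm can. A call with a number of a shift or a turn outside -1 to 1 is refused whole. A call with a gripper value outside its range is refused whole. The fingers move at their own pace and stop on an object; "newtons" is the grip in N (left out, the last holds). Time passes only in rows, so rows that repeat a pose let the fingers close. It gives the time, the measured TCP pose, the force, the opening and the grip force at its end, in the units of the state.
- ctrl.get_state(): the state, without advancing time (a new reading comes with each control period).
- ctrl.read_camera(name): name is "side" or "top"; returns a dict with "image" (384x512x3 uint8, red, green, blue), "fovy" (degrees; the focal length in pixels is half the picture's height over the tangent of half this angle, whatever the lens; pixels are square), "cx", "cy" (the principal point, pixels), "extrinsics" (4x4, takes a point from camera to world coordinates). Camera axes: x right, y up, looking along -z (the intrinsics and any distortion apply to the point x, -y, -z); pixel columns grow to the right and rows downward; lengths in m; the calibration is good to about 2 mm. A picture is of the moment at which its call begins. There is no depth.
- ctrl.sign_off(): hands the job in; it is judged then, once.
The state is a dict: "time": time; "qpos": joint angles; "dq": joint speeds; "joint_efforts": joint torques, N m; "eef_pos": TCP position; "tcp_rot": TCP orientation; "contact_force": force on the tool from outside, world axes, zero at the start; "wrist_torque": the same for the moment, N m; "opening": opening from 0.0 (shut) to 1.0 (fully open); "finger_force": force on a finger pad.
Only numpy, scipy, OpenCV 4.12 (cv2) and the standard library are available. Lean on these libraries where they do the work, as an engineer would, in place of code of your own. Each camera call takes 0.05 s, during which the arm holds its last target. There are 200 camera calls.

## Working session

There is one attempt and no reset: what is moved stays moved. The work goes in short steps, Python scripts to look and compute and a tool call to move; the robot and the scene stay as the last step left them, time stands still between calls to the robot, and variables do not carry over. Pictures are saved under pics/ and viewed, at most 10 in all, crops included, and the job is handed in when it is done.

Besides the shell and the picture viewer there is one more tool, called after "Request:" as a command line: name --argument value ..., lists and objects as JSON in quotes. send_rows: Moves the arm, as the interface text tells. Its arguments: {"type":"object","properties":{"moves":{"type":"string"},"newtons":{"type":"number"}},"required":["moves"]}

```bash
mkdir -p pics; cat > h.py <<'E'
import numpy as np, cv2
from plant import ctrl
def cam(n):
    c=ctrl.read_camera(n); return c
def ray(c,u,v):
    f=c["image"].shape[0]/2/np.tan(np.radians(c["fovy"])/2)
    d=np.array([(u-c["cx"])/f,-(v-c["cy"])/f,-1]); E=np.array(c["extrinsics"])
    return E[:3,3],E[:3,:3]@d
def onz(c,u,v,z):
    o,d=ray(c,u,v); return (o+d*(z-o[2])/d[2])
def save(c,name,s=1.5):
    cv2.imwrite("pics/"+name,cv2.resize(c["image"][:,:,::-1],None,fx=s,fy=s))
E
python3 - <<'E'
from h import *
for n in("top","side"):
    c=cam(n); save(c,n+"0.png"); print({k:v for k,v in c.items() if k!="image"})
print(ctrl.get_state())
E
```

```text
{'fovy': 50.56001169631551, 'cx': 264.86383476771266, 'cy': 182.017205442845, 'extrinsics': array([[-0.01556603,  0.98544382, -0.16928728,  0.39730153],
       [-0.99957459, -0.01951307, -0.02167689,  0.16568058],
       [-0.02466467,  0.16887784,  0.98532834,  0.98450106],
       [ 0.        ,  0.        ,  0.        ,  1.        ]])}
{'fovy': 52.231187743920174, 'cx': 253.47857399990568, 'cy': 189.3409012516617, 'extrinsics': array([[ 0.81746815, -0.43981636,  0.37189702,  0.93244258],
       [ 0.57586132,  0.61134033, -0.54281372, -0.35208328],
       [ 0.01138271,  0.65789403,  0.75302448,  0.82155282],
       [ 0.        ,  0.        ,  0.        ,  1.        ]])}
{'time': 0.1, 'qpos': array([-1.36798228e+00,  2.87094458e-01,  1.57804963e+00, -2.06310151e-05,
        1.27854789e+00, -1.50016411e-01]), 'dq': array([ 0.00048324, -0.00218052, -0.00277533,  0.0005951 , -0.00101801,
       -0.0002062 ]), 'joint_efforts': array([ 6.60789683e-04, -4.07298231e+01, -2.93698686e+01, -1.61101379e-04,
        3.41009872e-03,  1.30828698e-05]), 'eef_pos': array([ 0.23314866, -0.63285921,  0.24406355]), 'tcp_rot': array([ 9.84478084e-01,  1.75504415e-01, -3.75781578e-05, -1.04903532e-03]), 'contact_force': array([-0.3359002 , -0.08516082, -0.51534126]), 'wrist_torque': array([-0.04910611, -0.00335017,  0.00183192]), 'finger_force': 0.0, 'opening': 1.0025971236978708}
```

View pics/top0.png

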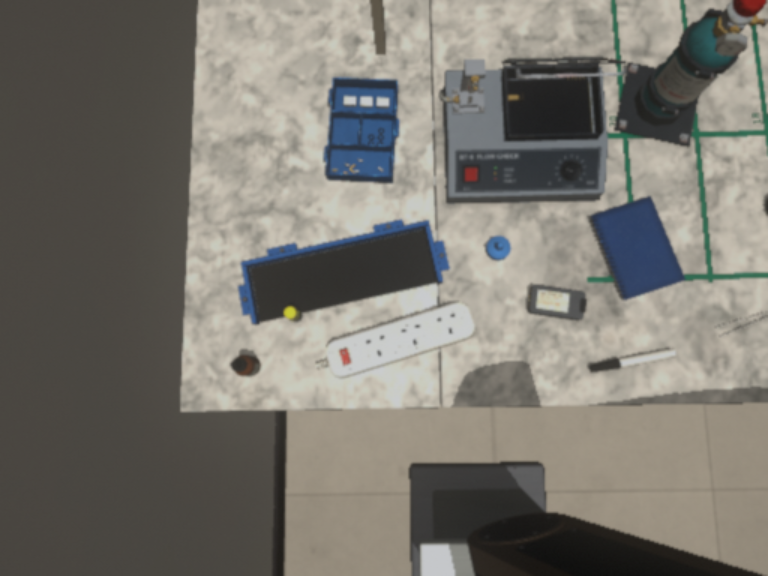

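View pics/side0.png

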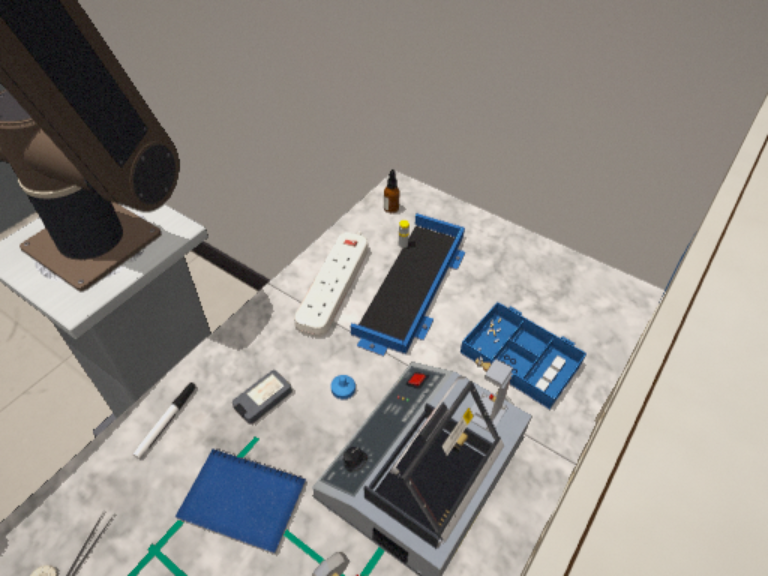

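The top view shows the bay with its outer corners near (243,262), (428,223), (441,285) and (255,323) at 1.5x scale. The post cap is at (290,312) and the strip runs from (328,362) to (474,318). The bottle is at (245,363), the adapter at (498,247) and the battery at (557,301).

```bash
python3 - <<'E'
from h import *
c=cam("top"); im=c["image"]; s=cam("side")
hsv=cv2.cvtColor(im,cv2.COLOR_RGB2HSV)
P=lambda u,v,z:onz(c,u,v,z)[:2].round(4)
# post
y=cv2.inRange(hsv,(25,150,120),(35,255,255)); m=cv2.moments(y,True); print("post",P(m['m10']/m['m00'],m['m01']/m['m00'],.058))
for n,(u,v) in dict(BL=(243,262),BR=(428,223),FR=(441,285),FL=(255,323)).items(): print(n,P(u/1.5,v/1.5,.028))
# dark floor
k=cv2.inRange(hsv,(0,0,0),(180,255,60)); k[:140]=0;k[220:]=0;k[:,:155]=0;k[:,300:]=0
cn=max(cv2.findContours(k,0,1)[0],key=cv2.contourArea)[:,0]
w=np.array([P(u,v,0) for u,v in cn],np.float32); print("floor",cv2.minAreaRect(w),cv2.boxPoints(cv2.minAreaRect(w)).round(4).tolist())
# strip
r=cv2.inRange(hsv,(0,0,195),(180,28,255)); r[:198]=0;r[255:]=0;r[:,:210]=0;r[:,325:]=0
r=cv2.morphologyEx(r,cv2.MORPH_OPEN,np.ones((5,5)))
cn=max(cv2.findContours(r,0,1)[0],key=cv2.contourArea)[:,0]
w=np.array([P(u,v,.025) for u,v in cn],np.float32); b=cv2.minAreaRect(w);print("strip",b,cv2.boxPoints(b).round(4).tolist())
print("bottle",P(245/1.5,363/1.5,.08),"adapter",P(498/1.5,247/1.5,.03),"batt",P(557/1.5,301/1.5,.02))
v=im.copy(); cv2.drawContours(v,[cn[:,None]],-1,(255,0,0),1)
cv2.imwrite("pics/z.png",cv2.resize(v[130:260,140:400,::-1],None,fx=3,fy=3,interpolation=cv2.INTER_CUBIC))
E
```

```text
post [0.5    0.3524]
BL [0.5845 0.4344]
BR [0.6425 0.1359]
FR [0.541  0.1178]
FL [0.486  0.4127]
floor ((0.5671470165252686, 0.27915048599243164), (0.09033500403165817, 0.2989196181297302), 11.819122314453125) [[0.49230000376701355, 0.41620001196861267], [0.5534999966621399, 0.12359999865293503], [0.6420000195503235, 0.1421000063419342], [0.5806999802589417, 0.43470001220703125]]
strip ((0.46154624223709106, 0.1703968048095703), (0.05329734832048416, 0.20383776724338531), 16.291006088256836) [[0.4074000120162964, 0.260699987411499], [0.46459999680519104, 0.06509999930858612], [0.5156999826431274, 0.07999999821186066], [0.4584999978542328, 0.27570000290870667]]
bottle [0.4223 0.4127] adapter [0.6002 0.0255] batt [ 0.5131 -0.0651]
```

View pics/z.png

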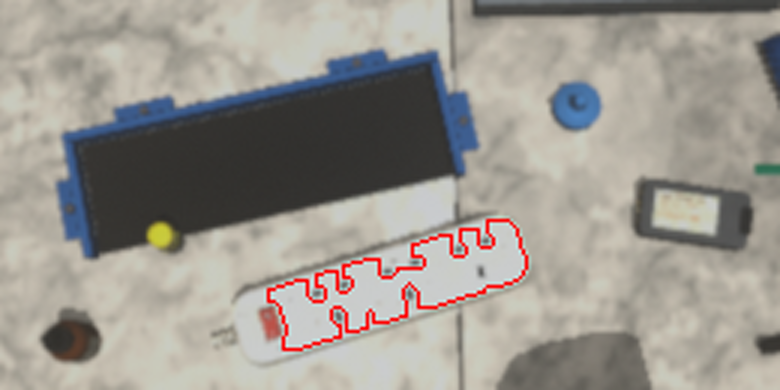

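The crop shows the housing's left end midpoint near (242,331) and the right end midpoint near (526,250), with the cable stub pointing left. The strip is tilted about 5° from the bay, with the cable end nearer the robot.

```bash
cat >> h.py <<'E'
th=np.radians(11.0); DX=np.array([np.cos(th),np.sin(th)]); DY=np.array([-np.sin(th),np.cos(th)]); O=np.array([.5595,.2748])
def dock(p): p=np.array(p)[:2]-O; return (np.array([p@DX,p@DY])*1000).round(1)
def world(d): d=np.array(d)/1000; return O+DX*d[0]+DY*d[1]
E
python3 - <<'E'
from h import *
c=cam("top"); print(ctrl.finger_overhang, ctrl.get_state()['time'])
P=lambda u,v,z:onz(c,140+u/3-.3,130+v/3-.3,z)[:2]
for n,q in dict(left=(242,331),right=(527,249),t1=(290,277),t2=(460,223),b1=(290,355),b2=(480,298)).items():
    p=P(*q,.025); print(n,p.round(4),dock(p))
for n,p in dict(bottle=(.4223,.4127),adapter=(.6,.0255),batt=(.513,-.065)).items(): print(n,dock(p))
E
```

```text
0.014 0.25
left [0.4262 0.2933] [-127.3   43.6]
right [0.4864 0.0689] [-111.  -188.2]
t1 [0.4677 0.2555] [-93.8  -1.4]
t2 [0.5079 0.1209] [ -80.  -141.3]
b1 [0.4071 0.2558] [-153.2   10.4]
b2 [0.4487 0.1069] [-140.8 -143.7]
bottle [-108.4  161.5]
adapter [  -7.8 -252.4]
batt [-110.5 -324.7]
```

```bash
cat >> h.py <<'E'
def rows(cmd, tgts, g):
    """cmd=(x,y,z,phi deg) commanded now; tgts same in world; print rows"""
    p=np.radians(cmd[3]); X=np.array([np.cos(p),np.sin(p)]); Y=np.array([np.sin(p),-np.cos(p)]); out=[]
    for t in tgts:
        d=np.array(t[:2])-cmd[:2]
        # tool z is down: world yaw +a is a turn of -a about tool z
        out.append("0 0 %.3f %.3f %.3f %.3f %g"%(-(t[3]-cmd[3])/360,d@X/.2,d@Y/.2,-(t[2]-cmd[2])/.2,g))
    print("; ".join(out))
def D(dx,dy,z,th): return (*world((dx,dy)),z,11-th)
def lin(a,b,n): a,b=np.array(a,float),np.array(b,float); return [a+(b-a)*k/n for k in range(1,n+1)]
def now():
    s=ctrl.get_state(); q=s["tcp_rot"]; p=s["eef_pos"]
    return (p[0],p[1],p[2],np.degrees(2*np.arctan2(q[1],q[0])))
E
python3 - <<'E'
from h import *
a=now(); print(a); a=(.233,-.633,.245,a[3])
print(D(-180,-9,.2,-4.4))
w=[(.36,-.47,.23,20.2),(.43,-.434,.23,20.2)]
rows(a,w,-.3)
E
```

```text
(np.float64(0.23322502776567533), np.float64(-0.6331129185921991), np.float64(0.24463482951399937), np.float64(20.21495421382272))
(np.float64(0.3845243879378094), np.float64(0.23161973618119294), 0.2, 15.4)
0 0 0.000 0.878 -0.545 0.075 -0.3; 0 0 0.000 1.268 -0.593 0.075 -0.3
```

Request:
send_rows --moves "0 0 0 0.95 -0.95 0.1 -0.3; 0 0 0 0.95 -0.95 0.1 -0.3; 0 0 0 0.95 -0.95 0.1 -0.3; 0 0 0 0.95 -0.95 0.1 -0.3; 0 0 0 0.95 -0.95 0.1 -0.3; 0 0 0 0.95 -0.95 0.1 -0.3" --newtons 40

```text
time: 1.0
eef_pos: [0.3463, -0.389, 0.2255]
tcp_rot: [0.984, 0.177, -0.0, 0.0]
contact_force: [0.4, -0.2, -0.1]
opening: 0.35
finger_force: 0.0
```

Request:
send_rows --moves "0 0 0 0.9 -1 0 -0.3; 0 0 0 0.9 -1 0 -0.3; 0 0 0 0.9 -1 0 -0.3; 0 0 0 0.9 -1 0 -0.3; 0 0 0 0.9 -1 0 -0.3; 0 0 0 0.9 -1 0 -0.3"

```text
time: 1.75
eef_pos: [0.4465, -0.1403, 0.2258]
tcp_rot: [0.984, 0.176, 0.0, 0.001]
contact_force: [0.6, -1.0, -0.1]
opening: 0.352
finger_force: 0.0
```

Request:
send_rows --moves "0 0 0 0.4 -1 0.2 -0.3; 0 0 0 0.4 -1 0.2 -0.3; 0 0 0 0.4 -1 0.2 -0.3; 0 0 0 0.4 -1 0.2 -0.3; 0 0 0 0.4 -1 0.2 -0.3; 0 0 0 0.4 -1 0.2 -0.3"

```text
time: 2.5
eef_pos: [0.4525, 0.0739, 0.1857]
tcp_rot: [0.985, 0.175, 0.0, 0.0]
contact_force: [0.2, 0.5, -0.2]
opening: 0.35
finger_force: 0.0
```

```bash
python3 - <<'E'
from h import *
a=now(); print(np.round(a,4))
e=D(-180,-9,.12,-4.4); rows(a,[e],-.3)
b=D(-180,-9,.02,-4.4); rows(e,[b],-.3)
# push: 12mm gap then arc 
f=D(-72,-3,.02,27)
g=D(-166,-9,.02,-4.4)
rows(b,[g]+lin(g,f,13),-.3)
E
```

```text
[ 0.4525  0.0739  0.1857 20.1041]
0 0 0.013 -0.048 -0.857 0.328 -0.3
0 0 -0.000 0.000 0.000 0.500 -0.3
0 0 -0.000 0.070 0.005 -0.000 -0.3; 0 0 0.007 0.106 0.006 -0.000 -0.3; 0 0 0.013 0.142 0.006 -0.000 -0.3; 0 0 0.020 0.178 0.007 -0.000 -0.3; 0 0 0.027 0.215 0.007 -0.000 -0.3; 0 0 0.034 0.251 0.008 -0.000 -0.3; 0 0 0.040 0.287 0.008 -0.000 -0.3; 0 0 0.047 0.323 0.009 -0.000 -0.3; 0 0 0.054 0.360 0.009 -0.000 -0.3; 0 0 0.060 0.396 0.010 -0.000 -0.3; 0 0 0.067 0.432 0.010 -0.000 -0.3; 0 0 0.074 0.468 0.011 -0.000 -0.3; 0 0 0.081 0.504 0.011 -0.000 -0.3; 0 0 0.087 0.541 0.012 -0.000 -0.3
```

Request:
send_rows --moves "0 0 0.013 -0.05 -0.857 0.1 -0.3; 0 0 0.013 -0.05 -0.857 0.2 -0.3; 0 0 0.013 -0.05 -0.857 0.328 -0.3; 0 0 0.013 -0.05 -0.857 0.328 -0.3; 0 0 0.013 -0.05 -0.857 0.6 -0.3; 0 0 0.013 -0.05 -0.857 0.8 -0.3; 0 0 0.013 -0.05 -0.857 0.828 -0.3; 0 0 0.013 -0.05 -0.857 0.828 -0.3"

```text
time: 3.5
eef_pos: [0.3851, 0.2324, 0.021]
tcp_rot: [0.991, 0.134, 0.001, -0.0]
contact_force: [0.5, -0.7, -0.0]
opening: 0.35
finger_force: 0.0
```

Request:
send_rows --moves "0 0 0 0.07 0.005 0 -0.3; 0 0 0.007 0.106 0.006 0 -0.3; 0 0 0.013 0.142 0.006 0 -0.3; 0 0 0.02 0.178 0.007 0 -0.3; 0 0 0.027 0.215 0.007 0 -0.3; 0 0 0.034 0.251 0.008 0 -0.3; 0 0 0.04 0.287 0.008 0 -0.3; 0 0 0.047 0.323 0.009 0 -0.3"

```text
time: 4.5
eef_pos: [0.4456, 0.2492, 0.0217]
tcp_rot: [1.0, -0.013, -0.002, 0.0]
contact_force: [-7.9, -0.9, 9.7]
opening: 0.347
finger_force: 6.6
```

```bash
python3 - <<'E'
from h import *
c=cam("top"); cv2.imwrite("pics/t1.png",cv2.resize(c["image"][130:280,140:400,::-1],None,fx=3,fy=3,interpolation=cv2.INTER_CUBIC))
a=now();print(np.round(a,4),dock(a[:2]))
E
```

```text
[ 0.4471  0.2495  0.0219 -1.5549] [-115.2   -3.4]
```

View pics/t1.png

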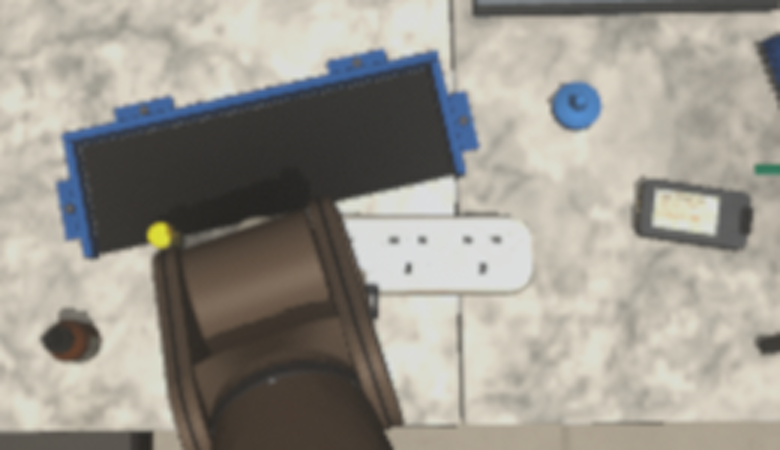

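The picture shows the arm over the cable half, and the strip is now about level in the image. The plain end at (531,250) has barely moved, so I'll continue.

```bash
python3 - <<'E'
from h import *
print(ctrl.get_state()["contact_force"])
f=D(-72,-3,.02,27); g=D(-166,-9,.02,-4.4); L=lin(g,f,13)
print(L[6]); f=list(f); rows(L[6],lin(L[6],D(-72,-3,.02,27),7),-.3)
E
```

```text
[-3.98143981  0.57280227  4.63754727]
[ 0.44733615  0.24712034  0.02       -1.50769231]
0 0 0.006 0.030 -0.009 -0.000 -0.3; 0 0 0.012 0.060 -0.017 -0.000 -0.3; 0 0 0.017 0.089 -0.026 -0.000 -0.3; 0 0 0.023 0.119 -0.035 -0.000 -0.3; 0 0 0.029 0.149 -0.043 -0.000 -0.3; 0 0 0.035 0.179 -0.052 -0.000 -0.3; 0 0 0.040 0.209 -0.060 -0.000 -0.3
```

Request:
send_rows --moves "0 0 0 -0.06 0 0 -0.3; 0 0 0 -0.06 0 0.03 -0.3; 0 0 0 -0.03 0 0.03 -0.3; 0 0 0 0 0 0.03 -0.3; 0 0 0.006 0.03 -0.009 0.03 -0.3; 0 0 0.012 0.06 -0.017 0.03 -0.3"

```text
time: 5.3
eef_pos: [0.4561, 0.2514, 0.0136]
tcp_rot: [0.999, -0.051, -0.003, 0.001]
contact_force: [-7.8, -1.9, 9.0]
opening: 0.35
finger_force: 4.8
```

```bash
python3 - <<'E'
from h import *
print(ctrl.get_state()["contact_force"])
f=D(-72,-3,.02,27); g=D(-166,-9,.02,-4.4); L=lin(g,f,13)
L2=lin(L[6],D(-72,-3,.02,27),7); c=L2[1].copy(); c[2]=.014; print(c)
rows(c,lin(c,D(-72,-3,.018,27),6),-.3)
E
```

```text
[-7.81324537 -1.85903833  8.98164366]
[ 0.45935304  0.25026221  0.014      -5.64835165]
0 0 0.005 0.024 -0.009 -0.003 -0.3; 0 0 0.010 0.049 -0.018 -0.007 -0.3; 0 0 0.014 0.073 -0.027 -0.010 -0.3; 0 0 0.019 0.097 -0.036 -0.013 -0.3; 0 0 0.024 0.121 -0.045 -0.017 -0.3; 0 0 0.029 0.146 -0.054 -0.020 -0.3
```

Request:
send_rows --moves "0 0 0.005 0.024 -0.009 -0.01 -0.3; 0 0 0.01 0.049 -0.018 -0.02 -0.3; 0 0 0.014 0.073 -0.027 -0.02 -0.3; 0 0 0.019 0.097 -0.036 -0.02 -0.3; 0 0 0.024 0.121 -0.045 -0.02 -0.3; 0 0 0.029 0.146 -0.054 -0.02 -0.3"

```text
time: 6.05
eef_pos: [0.4884, 0.2597, 0.0177]
tcp_rot: [0.99, -0.141, 0.0, -0.0]
contact_force: [-1.1, -0.2, 0.0]
opening: 0.344
finger_force: 0.5
```

Request:
send_rows --moves "0 0 0 -0.15 0 0 -0.3; 0 0 0 -0.15 0 0 -0.3; 0 0 0 -0.15 0 -0.3 -0.3; 0 0 0 -0.15 0 -0.7 -0.3; 0 0 0 -0.1 0.3 -0.7 -0.3; 0 0 0 0 0.6 -0.7 -0.3; 0 0 0 0 0.95 -0.7 -0.3; 0 0 0 0 0.95 -0.7 -0.3; 0 0 0 0 0.95 -0.7 -0.3"

```text
time: 7.18
eef_pos: [0.4362, 0.0765, 0.1584]
tcp_rot: [0.99, -0.142, 0.001, -0.0]
contact_force: [0.1, 0.7, 1.0]
opening: 0.348
finger_force: 0.0
```

```bash
python3 - <<'E'
from h import *
c=cam("top"); cv2.imwrite("pics/t2.png",cv2.resize(c["image"][130:280,140:400,::-1],None,fx=3,fy=3,interpolation=cv2.INTER_CUBIC))
a=now();print(np.round(a,4),dock(a[:2]),ctrl.get_state()["contact_force"])
E
```

```text
[  0.4361   0.0773   0.1583 -16.1832] [-158.8 -170.3] [-0.5907178   0.23876931 -0.43746945]
```

View pics/t2.png

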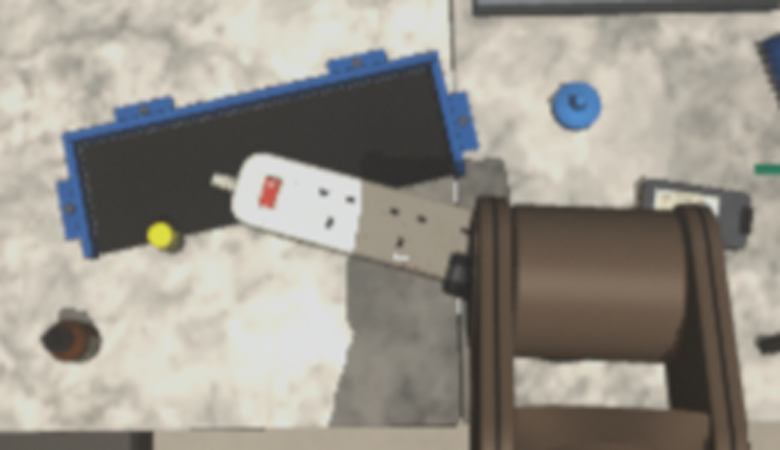

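The strip now points into the bay. The cable-end face midpoint is near (243,186). The top edge runs (270,153)-(460,203), the bottom edge (240,222)-(445,277), and the post at (160,235) is clear.

```bash
python3 - <<'E'
from h import *
c=cam("top")
P=lambda u,v,z:dock(onz(c,140+u/3-.3,130+v/3-.3,z))
C=P(243,186,.025); t=P(460,203,.025)-P(270,153,.025); b=P(445,277,.025)-P(240,222,.025)
print(C,np.degrees(np.arctan2(-t[0],-t[1])),np.degrees(np.arctan2(-b[0],-b[1])), P(270,153,.025),P(240,222,.025),P(445,277,.025))
E
```

```text
[-15.   21.3] 27.00628205720714 27.038306911530253 [ 6.7 -5. ] [-42.8  29. ] [-119.1 -120.5]
```

```bash
python3 - <<'E'
from h import *
print(ctrl.get_state()["qpos"].round(2))
a=now(); t=27-90
up=D(-134,-215,.11,t); rows(a,[up],-.3)
lo=(*up[:2],.018,up[3]); rows(up,[lo],-.3)
f=D(-89,-127,.018,t); rows(lo,lin(lo,f,11),-.3)
print(up,lo,f)
E
```

```text
[-0.05 -0.15  2.21  0.    1.08  1.8 ]
0 0 -0.250 0.213 0.144 0.241 -0.3
0 0 0.000 0.000 0.000 0.460 -0.3
0 0 -0.000 0.045 0.000 -0.000 -0.3; 0 0 -0.000 0.090 0.000 -0.000 -0.3; 0 0 -0.000 0.135 0.000 -0.000 -0.3; 0 0 -0.000 0.180 0.000 -0.000 -0.3; 0 0 -0.000 0.225 0.000 -0.000 -0.3; 0 0 -0.000 0.270 0.000 -0.000 -0.3; 0 0 -0.000 0.314 0.000 -0.000 -0.3; 0 0 -0.000 0.359 0.001 -0.000 -0.3; 0 0 -0.000 0.404 0.001 -0.000 -0.3; 0 0 -0.000 0.449 0.001 -0.000 -0.3; 0 0 -0.000 0.494 0.001 -0.000 -0.3
(np.float64(0.4689858914239702), np.float64(0.038181750178295226), 0.11, 74) (np.float64(0.4689858914239702), np.float64(0.038181750178295226), 0.018, 74) (np.float64(0.4963679230859791), np.float64(0.1331513471136342), 0.018, 74)
```

Request:
send_rows --moves "0 0 -0.25 0.213 0.144 0 -0.3; 0 0 -0.25 0.213 0.144 0 -0.3; 0 0 -0.25 0.213 0.144 0 -0.3; 0 0 -0.25 0.213 0.144 0 -0.3; 0 0 -0.25 0.213 0.144 0 -0.3; 0 0 -0.25 0.213 0.144 0 -0.3; 0 0 -0.25 0.213 0.144 0.1 -0.3; 0 0 -0.25 0.213 0.144 0.24 -0.3; 0 0 -0.25 0.213 0.144 0.24 -0.3; 0 0 -0.25 0.213 0.144 0.5 -0.3; 0 0 -0.25 0.213 0.144 0.7 -0.3; 0 0 -0.25 0.213 0.144 0.7 -0.3"

```text
time: 8.78
eef_pos: [0.4682, 0.0391, 0.0161]
tcp_rot: [0.799, 0.602, -0.001, -0.001]
contact_force: [-0.7, -0.6, 1.3]
opening: 0.351
finger_force: 0.0
```

Request:
send_rows --moves "0 0 0 0.045 0 0 -0.3; 0 0 0 0.09 0 0 -0.3; 0 0 0 0.135 0 0 -0.3; 0 0 0 0.18 0 0 -0.3; 0 0 0 0.225 0 0 -0.3; 0 0 0 0.27 0 0 -0.3; 0 0 0 0.31 0 0 -0.3; 0 0 0 0.33 0 0 -0.3"

```text
time: 9.78
eef_pos: [0.4867, 0.1014, 0.0178]
tcp_rot: [0.799, 0.601, 0.0, 0.0]
contact_force: [-1.3, -4.2, 3.0]
opening: 0.352
finger_force: 2.3
```

```bash
python3 - <<'E'
from h import *
c=cam("top"); cv2.imwrite("pics/t3.png",cv2.resize(c["image"][130:280,140:400,::-1],None,fx=3,fy=3,interpolation=cv2.INTER_CUBIC))
a=now();print(np.round(a,4),dock(a[:2]),ctrl.get_state()["contact_force"])
E
```

```text
[4.86800e-01 1.01800e-01 1.78000e-02 7.38519e+01] [-104.4 -156. ] [ 0.34175726 -1.12060145  1.34767296]
```

View pics/t3.png

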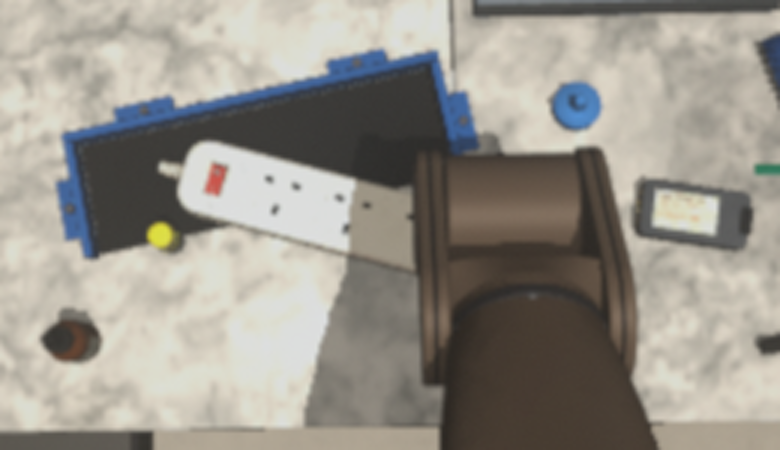

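The strip moved along its axis with little turning and is now at about 26°. Its cable end near (190,176) is inside the post at (160,235), so I'll keep pushing.

Request:
send_rows --moves "0 0 0 0.035 0 0 -0.3; 0 0 0 0.07 0 0 -0.3; 0 0 0 0.105 0 0 -0.3; 0 0 0 0.13 0 0 -0.3; 0 0 0 0.15 0 0 -0.3; 0 0 0 0.15 0 0 -0.3"

```text
time: 10.58
eef_pos: [0.4947, 0.1306, 0.0175]
tcp_rot: [0.799, 0.601, 0.0, -0.0]
contact_force: [1.0, -1.0, -0.5]
opening: 0.352
finger_force: 0.0
```

Request:
send_rows --moves "0 0 0 -0.12 0 0 -0.3; 0 0 0 -0.2 0 0 -0.3; 0 0 0 -0.2 0 -0.4 -0.3; 0 0 0 -0.2 0 -0.8 -0.3; 0 0 0 -0.5 0 -0.8 -0.3; 0 0 0 -0.8 0 -0.8 -0.3; 0 0 0 -0.8 0 -0.8 -0.3"

```text
time: 11.45
eef_pos: [0.4499, -0.0267, 0.1785]
tcp_rot: [0.801, 0.598, 0.001, 0.001]
contact_force: [-0.1, -0.1, 0.4]
opening: 0.354
finger_force: 0.0
```

```bash
python3 - <<'E'
from h import *
c=cam("top"); cv2.imwrite("pics/t4.png",cv2.resize(c["image"][130:280,140:400,::-1],None,fx=3,fy=3,interpolation=cv2.INTER_CUBIC))
a=now();print(np.round(a,4),dock(a[:2]),ctrl.get_state()["qpos"].round(2))
E
```

```text
[ 4.49900e-01 -2.55000e-02  1.77900e-01  7.35944e+01] [-164.8 -273.8] [-0.28 -0.16  2.17  0.    1.13  0.  ]
```

View pics/t4.png

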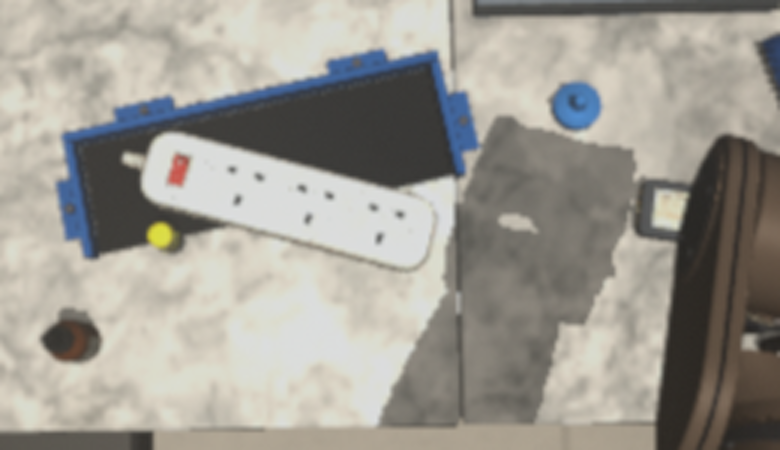

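The strip runs from about (150,166) to (427,237), clear of the post at (160,235) and of the right wall tip at (461,174).

```bash
python3 - <<'E'
from h import *
c=cam("top")
P=lambda u,v,z:dock(onz(c,140+u/3-.3,130+v/3-.3,z))
for n,q in dict(cab=(150,166,.025),pl=(428,237,.025),t1=(190,133,.025),t2=(420,190,.025),b1=(160,208,.025),b2=(390,267,.025),walltip=(461,174,.028),post=(160,235,.058),leftfront=(90,256,.028),backL=(70,136,.028),backR=(434,55,.028),stub=(125,158,.012)).items(): print(n,P(*q))
E
```

```text
cab [16.6 91.3]
pl [ -85.6 -114.2]
t1 [36.3 55. ]
t2 [ -47.7 -116. ]
b1 [-18.5  89.4]
b2 [-102.5  -80. ]
walltip [ -42.4 -150.3]
post [-44.5  87.4]
leftfront [-45.  149.9]
backL [ 53.6 149.6]
backR [  57.  -150.2]
stub [ 30.  112.4]
```

```bash
python3 - <<'E'
from h import *
a=now(); R=np.array([-12.7,35.3])
def tool(t,off=42):
    r=np.radians(t); u=np.array([np.sin(r),np.cos(r)]); n=np.array([np.cos(r),-np.sin(r)])
    return R-130*u-off*n
s=D(*tool(26.3,62),.15,26.3); lo=(*s[:2],.018,s[3]); print(s,tool(26.3,62))
rows(a,[s],-.3); rows(s,[lo],-.3)
A=[D(*tool(26.3,52),.018,26.3)]+[D(*tool(t),.018,t) for t in np.linspace(26.3,0,13)]
rows(lo,A[:7],-.3); rows(A[6],A[7:],-.3)
E
```

```text
(np.float64(0.44619172079354064), np.float64(0.19799583003275975), 0.15, -15.3) [-125.88141349  -53.77282212]
0 0 0.247 1.061 -0.330 0.138 -0.3
0 0 -0.000 0.000 0.000 0.660 -0.3
0 0 -0.000 0.050 -0.000 -0.000 -0.3; 0 0 -0.000 0.100 -0.000 -0.000 -0.3; 0 0 -0.006 0.125 0.008 -0.000 -0.3; 0 0 -0.012 0.150 0.014 -0.000 -0.3; 0 0 -0.018 0.176 0.020 -0.000 -0.3; 0 0 -0.024 0.202 0.024 -0.000 -0.3; 0 0 -0.030 0.227 0.028 -0.000 -0.3
0 0 -0.006 0.025 0.008 -0.000 -0.3; 0 0 -0.012 0.050 0.014 -0.000 -0.3; 0 0 -0.018 0.076 0.020 -0.000 -0.3; 0 0 -0.024 0.102 0.024 -0.000 -0.3; 0 0 -0.030 0.127 0.028 -0.000 -0.3; 0 0 -0.037 0.153 0.031 -0.000 -0.3; 0 0 -0.043 0.179 0.032 -0.000 -0.3
```

Request:
send_rows --moves "0 0 0.247 0.3 -0.33 0 -0.3; 0 0 0.247 0.6 -0.33 0 -0.3; 0 0 0.247 1 -0.33 0.138 -0.3; 0 0 0.247 1 -0.33 0.138 -0.3; 0 0 0.247 1 -0.33 0.138 -0.3; 0 0 0.247 1 -0.33 0.138 -0.3; 0 0 0.247 1 -0.33 0.138 -0.3; 0 0 0.247 1 -0.33 0.138 -0.3; 0 0 0.247 1 -0.33 0.138 -0.3; 0 0 0.247 1 -0.33 0.138 -0.3"

```text
time: 12.8
eef_pos: [0.4417, 0.188, 0.1493]
tcp_rot: [0.992, -0.129, -0.001, -0.0]
contact_force: [-0.1, -0.5, 0.5]
opening: 0.351
finger_force: 0.0
```

Request:
send_rows --moves "0 0 0 0 -0.061 0.1 -0.3; 0 0 0 0 -0.061 0.4 -0.3; 0 0 0 0 -0.061 0.66 -0.3; 0 0 0 0 -0.061 0.66 -0.3"

```text
time: 13.3
eef_pos: [0.4454, 0.1992, 0.0164]
tcp_rot: [0.992, -0.129, -0.001, 0.0]
contact_force: [-0.4, -0.1, -0.8]
opening: 0.346
finger_force: 0.0
```

Request:
send_rows --moves "0 0 0 0.05 0 0 -0.3; 0 0 0 0.1 0 0 -0.3; 0 0 -0.006 0.125 0.008 0 -0.3; 0 0 -0.012 0.15 0.014 0 -0.3; 0 0 -0.018 0.176 0.02 0 -0.3; 0 0 -0.024 0.202 0.024 0 -0.3; 0 0 -0.03 0.227 0.028 0 -0.3"

```text
time: 14.18
eef_pos: [0.4881, 0.181, 0.0187]
tcp_rot: [0.999, -0.037, -0.001, -0.0]
contact_force: [-1.9, -0.0, 2.1]
opening: 0.353
finger_force: 1.0
```

Request:
send_rows --moves "0 0 -0.006 0.025 0.008 0 -0.3; 0 0 -0.012 0.05 0.014 0 -0.3; 0 0 -0.018 0.076 0.02 0 -0.3; 0 0 -0.024 0.102 0.024 0 -0.3; 0 0 -0.03 0.127 0.028 0 -0.3"

```text
time: 14.8
eef_pos: [0.513, 0.1734, 0.0186]
tcp_rot: [0.998, 0.058, -0.001, 0.0]
contact_force: [-2.3, -0.5, 1.4]
opening: 0.352
finger_force: 1.0
```

```bash
python3 - <<'E'
from h import *
c=cam("top"); cv2.imwrite("pics/t5.png",cv2.resize(c["image"][130:280,140:400,::-1],None,fx=3,fy=3,interpolation=cv2.INTER_CUBIC))
a=now();print(np.round(a,4),dock(a[:2]))
E
```

```text
[0.5139 0.1733 0.0188 6.6469] [-64.1 -90.9]
```

View pics/t5.png

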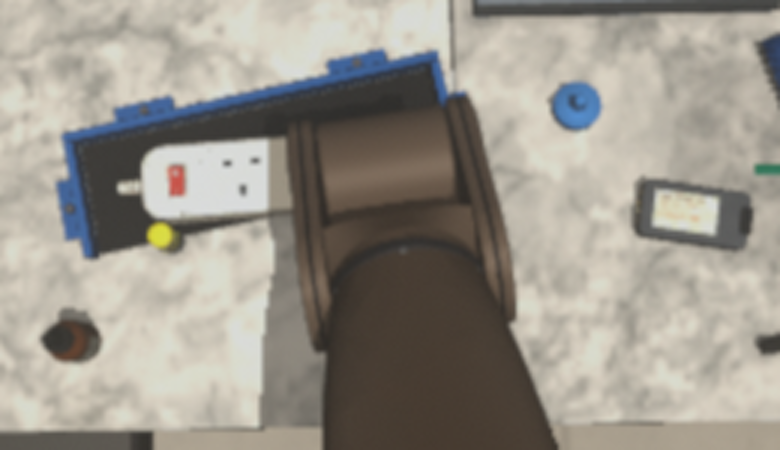

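The strip is now about 8° from the bay. Its cable end is at (142,182), just behind the post, and the plain end is under the arm.

```bash
python3 - <<'E'
from h import *
c=cam("top")
P=lambda u,v,z:dock(onz(c,140+u/3-.3,130+v/3-.3,z))
C=P(142,182,.025); e=P(265,138,.031)-P(165,144,.031); t=np.arctan2(-e[0],-e[1]); print(C,np.degrees(t),C-239*np.array([np.sin(t),np.cos(t)]))
R=np.array([-12.7,35.3])
def tool(t,off=42):
    r=np.radians(t); u=np.array([np.sin(r),np.cos(r)]); n=np.array([np.cos(r),-np.sin(r)])
    return R-130*u-off*n
th=np.linspace(26.3,0,13)[-3]; print(th,tool(th))
A=D(*tool(th),.018,th)
x,y=tool(th)
B=lin(A,D(-52,-92,.018,0),4)
B+=lin(B[-1],D(-27,-90,.018,0),4)
rows(A,B,-.3)
E
```

```text
[ 5.2 99.8] 8.697168258761153 [ -30.93965976 -136.45182537]
4.383333333333333 [-64.51292034 -91.10973572]
0 0 -0.003 0.016 -0.000 -0.000 -0.3; 0 0 -0.006 0.031 -0.000 -0.000 -0.3; 0 0 -0.009 0.047 -0.000 -0.000 -0.3; 0 0 -0.012 0.063 -0.000 -0.000 -0.3; 0 0 -0.012 0.094 -0.005 -0.000 -0.3; 0 0 -0.012 0.125 -0.010 -0.000 -0.3; 0 0 -0.012 0.156 -0.015 -0.000 -0.3; 0 0 -0.012 0.187 -0.020 -0.000 -0.3
```

Request:
send_rows --moves "0 0 0 0.03 -0.01 0 -0.3; 0 0 -0.003 0.06 -0.03 0 -0.3; 0 0 -0.006 0.09 -0.045 0 -0.3; 0 0 -0.009 0.115 -0.06 0 -0.3; 0 0 -0.012 0.14 -0.07 0 -0.3; 0 0 -0.012 0.165 -0.075 0 -0.3; 0 0 -0.012 0.18 -0.08 0 -0.3"

```text
time: 15.78
eef_pos: [0.5472, 0.1939, 0.0181]
tcp_rot: [0.996, 0.095, 0.0, -0.0]
contact_force: [-2.0, -0.9, -0.2]
opening: 0.346
finger_force: 0.8
```

Request:
send_rows --moves "0 0 0 -0.08 0 0 -0.3; 0 0 0 -0.08 -0.15 0 -0.3; 0 0 0 -0.08 -0.28 0 -0.3; 0 0 0 -0.05 -0.28 0 -0.3; 0 0 0 -0.02 -0.28 0 -0.3; 0 0 0 0 -0.28 0 -0.3; 0 0 0 0.015 -0.28 0 -0.3; 0 0 0 0.03 -0.28 0 -0.3; 0 0 0 0.04 -0.28 0 -0.3"

```text
time: 16.9
eef_pos: [0.5431, 0.2501, 0.0177]
tcp_rot: [0.996, 0.094, -0.002, -0.0]
contact_force: [-6.8, 1.1, 4.0]
opening: 0.353
finger_force: 3.2
```

Request:
send_rows --moves "0 0 0 0.015 0 0 -0.3; 0 0 0 0.03 0 0 -0.3; 0 0 0 0.03 0 0 -0.3"

```text
time: 17.27
eef_pos: [0.5441, 0.2506, 0.0176]
tcp_rot: [0.995, 0.095, -0.009, 0.001]
contact_force: [-18.3, -3.4, 15.4]
opening: 0.348
finger_force: 9.6
```

Seated: the force rose with no further motion. I'll back off, rise and look.

Request:
send_rows --moves "0 0 0 -0.06 0 0 -0.3; 0 0 0 -0.1 0 0 -0.3; 0 0 0 -0.1 0 -0.2 -0.3; 0 0 0 -0.1 0 -0.5 -0.3; 0 0 0 -0.1 0.3 -0.8 -0.3; 0 0 0 -0.1 0.6 -0.8 -0.3; 0 0 0 -0.1 1 -0.8 -0.3; 0 0 0 -0.1 1 -0.8 -0.3; 0 0 0 -0.1 1 -0.8 -0.3"

```text
time: 18.4
eef_pos: [0.5692, 0.0487, 0.1786]
tcp_rot: [0.996, 0.092, 0.001, 0.0]
contact_force: [0.8, -0.3, 0.7]
opening: 0.351
finger_force: 0.0
```

Request:
send_rows --moves "0 0 0 -0.1 0.5 0 -0.3; 0 0 0 -0.1 1 0 -0.3; 0 0 0 -0.1 1 0 -0.3; 0 0 0 -0.1 1 0 -0.3; 0 0 0 -0.1 1 0 -0.3"

```text
time: 19.02
eef_pos: [0.5863, -0.1487, 0.1778]
tcp_rot: [0.996, 0.094, 0.0, -0.0]
contact_force: [0.4, -0.3, -0.6]
opening: 0.35
finger_force: 0.0
```

```bash
python3 - <<'E'
from h import *
c=cam("top");  v=cv2.resize(c["image"][130:260,140:400,::-1],None,fx=3,fy=3,interpolation=cv2.INTER_CUBIC)
cv2.imwrite("pics/t6.png",v); print(np.round(now(),3))
E
```

```text
[ 0.586 -0.148  0.178 10.885]
```

View pics/t6.png

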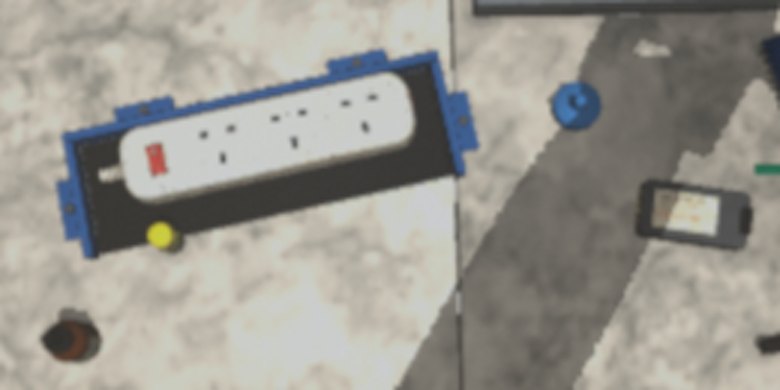

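The strip lies straight along the back wall, from (120,165) to (414,105), behind the post at (160,235). The bottle, adapter and battery have not moved.

```bash
python3 -c "
from plant import ctrl; print(ctrl.sign_off())"
```

```text
the job is handed in; nothing more can be done
None
```

The power strip went in cable end first by pushing only and now lies straight along the bay's back wall behind the post; the bottle, adapter and battery pack were not moved, and I handed the job in at about 19 s of the 69 s allowed.

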